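Put three staining-bench things back on their own mats

ROBOT

A 7-joint arm with a two-finger parallel gripper is mounted at the origin on the work surface; the furniture and walls round the work are solid. World frame = base frame: x ahead of the robot, y to its left, z up, the work surface at z = 0. Lengths are in m, angles in rad, forces in N, time in s.
With the tool pointing down it reaches from about 0.4 to 0.875 m from the base axis. Payload 19.3 kg.
Tool frame: the origin (TCP) lies between the finger pads; the fingertips stand 17 mm ahead of it and the grasp point (between the pads) lies 2 mm behind it; z points along the fingers, x is the direction in which the jaws open and shut, and the axes are right-handed (so a half turn about z gives the same grasp; the last joint's range is limited). The gripper opens to 85 mm and grips with 20 to 120 N. Pads are 22 mm wide; open, the fingers measure 114 mm over their backs; the gripper's body (76 mm by 85 mm) begins 54 mm behind the grasp point. The pads swing forward as they close: fully open they stand 13 mm farther back than shut.
Start: joints at [-1.379, 0.521, -0.036, 1.599, 0.021, 1.021, -0.113], TCP at [0.162, 0.604, 0.248] pointing down, gripper open.
Joint ranges: [-2.91, 2.91], [-0.3, 2.13], [-1.5, 1.42], [0.17, 2.43], [-1.26, 4.41], [0.16, 1.93], [-2.52, 2.52]. Speed limits (rad/s): [1.89, 1.89, 2.39, 2.39, 3.01, 3.01, 3.01].

INTERFACE

Orientations are given as [roll, pitch, yaw] about the fixed x, y, z axes, in that order (R = Rz(yaw) Ry(pitch) Rx(roll)).
In Python, from workcell import bot gives the robot as it stands. The module is installed in compiled form; this text tells all that it offers.
- The arm moves only by the tool arm_command, never from a script. Its argument "targets" is a list of rows, each a list of 6 numbers: the shift along the tool's x, y, z in mm, then the turn, a rotation vector about the tool's x, y, z in degrees. In form: [[x, y, z, wx, wy, wz], ...]. A call has 1 to 8 rows; each row shifts and turns the pose as measured when the row begins, along the tool's axes as they then stand; what a row does not reach is not made up. A row lasts 1/10 s, in which the tool goes at most 50 mm and 8.59 degrees, less where a joint would pass 70% of its speed; a pose out of reach is approached as far as the arm can. A call is refused whole if a number of a shift passes 50 or a number of a turn 8.59, either way. A call with a gripper value outside its range is refused whole. "grip" is the opening in per cent of the stroke, from 0 (shut) to 100 (fully open), set as the call begins (left out, the last holds). The fingers move at their own pace and stop on an object; "grip_force" is the grip in N (left out, the last holds). Time passes only in rows, so rows that do not move let the fingers close. It gives the time, the measured TCP pose, the force and the opening at its end, in the units of the state.
- bot.observe(): the state, without advancing time (a new reading comes with each control period).
- bot.grab_frame(name): name is "scene" or "top" or "wrist"; returns a dict with "color" (420x560x3 uint8, red, green, blue), "depth" (420x560 float32, m along the optical axis (not along the pixel's ray), 0 where there is no reading), "fov_y" (degrees; the focal length in pixels is half the picture's height over the tangent of half this angle, whatever the lens; pixels are square), "cx", "cy" (the principal point, pixels), "R" (3x3) and "t" (3): a world point X has camera coordinates R X + t; the wrist camera has in their place "hand_eye" (4x4, takes a point from camera to tool coordinates, whose origin is the TCP and whose axes are the tool frame's). Camera axes: x right, y down, z forward; pixel columns grow to the right and rows downward; lengths in m; the calibration is good to about 2 mm. A picture is of the moment at which its call begins: read the wrist's pose just before it.
- bot.job_done(): hands the job in, once; it reports no verdict.
The state is a dict: "clock": time; "qpos": joint angles; "qd": joint speeds; "joint_efforts": joint torques, N m; "position": TCP position; "tool_rot": TCP orientation; "force": force on the tool from outside, world axes, zero at the start; "moment": the same for the moment, N m; "grip_width": finger opening in m.
Only numpy, scipy, OpenCV 4.12 (cv2) and the standard library are available. Lean on these libraries where they do the work, as an engineer would, in place of code of your own. Each camera call takes 0.05 s, during which the arm holds its last target. There are 200 camera calls.

TASK

The things of the staining bench stand on one another's mats. Put each in the middle of its own: the specimen cup upright on the round mat, the dropper bottle upright on the oblong ribbed mat, and the timer flat, face up, on the square mat with its sides parallel to the mat's. The patch between the four corner marks is empty and may be used for parking on the way; don't knock the cup or bottle over, and leave the pen and forceps where they lie.

Things in the scene. Friction and masses are not known exactly. Their poses are not given: they have to be found in the camera images.
- cup: Specimen cup with a grey screw lid, 67 mm tall, loose. Lid: 62 mm across, from 54 to 67 mm above the origin; below it the body is about 54 mm across, a little narrower at the foot. 25 to 50 g. Can be gripped by the lid. Origin: centre of its underside; z up along its axis. Stands at first on the ribbed mat.
- dropper: Brown dropper bottle with a black dropper top, 102 mm tall, loose. Round body 32 to 34 mm across from the origin up to about 55 mm: grip it there; the dropper top above is thin, reaches 102 mm. 30 to 65 g. Origin: centre of its underside; z up along its axis. Stands at first on the square mat.
- timer: White digital lab timer lying on its back with display and three buttons up, 62 mm (its x) by 66 mm (its y), case 17 mm high (buttons to 20 mm), loose. 50 to 100 g. Origin: centre of its underside; z up through its face. Lies at first on the round mat, turned anyhow.
- round_mat: The cup's mat: round, 88 mm across, with a dark ring line (the pale round cable port with a plug in it, right of the near end of the row, is part of the bench). Fixed flat mat of grey plastic, 3 mm thick, its top 3 mm above the bench; told from the other mats by its outline. Origin: centre of its underside; z up.
- square_mat: The timer's mat: square, 84 mm by 84 mm, with a dark square line; sides along its x and y. Fixed flat mat of grey plastic, 3 mm thick, its top 3 mm above the bench; told from the other mats by its outline. Origin: centre of its underside; z up.
- ribbed_mat: The dropper bottle's mat: oblong, 60 mm (its x) by 100 mm (its y), with dark cross stripes that do not stand out. Fixed flat mat of grey plastic, 3 mm thick, its top 3 mm above the bench; told from the other mats by its outline. Origin: centre of its underside; z up.
- spare_spot: Empty bare bench between four flat black corner marks, 76 mm square over all. Origin: its centre at bench height; sides along its x and y. Mats and patch stand in one row, in any order, running away from the robot and to its left, neighbours 90 to 140 mm apart. A microscope 0.38 m tall stands left of the row and a centrifuge 0.25 m tall right of it, about 0.1 m from the centres.
- forceps: Bystander: steel forceps lying flat, 15 mm by 123 mm (its y), 8 mm high, loose, right of the row. Origin: centre of its underside. Leave it alone.
- marker: Bystander: white marker pen with a black cap, lying, 17 mm by 135 mm (its y), 16 mm high, loose, left of the row. Origin: centre of its underside. Leave it alone.

How it is judged:
At the end, for the whole second after the job is handed in: The cup stands on the round mat, the dropper bottle on the ribbed mat and the timer lies face up on the square mat, each centre within 12 mm of its mat's centre, resting on the mat, tilted less than 0.1 rad and at rest; the timer's sides are within 0.2 rad of parallel to the square mat's (horizontal distance between cup and round_mat below 0.012 m and z of cup in the frame of round_mat between 0 and 0.006 m and angle between each of cup, dropper, timer's own z axis and vertical below 0.1 rad and linear speed of each of cup, dropper, timer below 0.02 m/s and horizontal distance between dropper and ribbed_mat below 0.012 m and z of dropper in the frame of ribbed_mat between 0 and 0.006 m and horizontal distance between timer and square_mat below 0.012 m and z of timer in the frame of square_mat between 0 and 0.006 m and (angle between the x axis of timer and the x axis of square_mat, either way round below 0.2 rad or angle between the x axis of timer and the y axis of square_mat, either way round below 0.2 rad)); the robot touches nothing.
It fails at once if the specimen cup is knocked over (angle between cup's own z axis and vertical above 0.7 rad).
It fails at once if the dropper bottle is knocked over (angle between dropper's own z axis and vertical above 0.7 rad).
It fails at once if the forceps are moved by more than 20 mm (distance of forceps from where it was at the start of the episode above 0.02 m).
It fails at once if the marker pen is moved by more than 20 mm (distance of marker from where it was at the start of the episode above 0.02 m).
It also fails if it takes over 88 s, if anything falls off the work surface, if the arm or the gripper's body presses on something with over 40 N, if the wrist force passes 120 N, or if a joint passes its speed limit or range.

## Working session

There is one attempt and no reset: what is moved stays moved. The work goes in short steps, Python scripts to look and compute and a tool call to move; the robot and the scene stay as the last step left them, time stands still between calls to the robot, and variables do not carry over. Pictures are saved under pics/ and viewed, about 12 in all and at most 16, crops included, and the job is handed in when it is done.

Besides the shell and the picture viewer there is one more tool, called after "Call:" as name(argument=value, ...), one argument or row to a line, values as JSON. arm_command: Moves the arm, as the interface text tells. Its arguments: {"type":"object","properties":{"targets":{"type":"array"},"grip":{"type":"number"},"grip_force":{"type":"number"}},"required":["targets"]}

```bash
mkdir -p pics
cat > h.py <<'E'
import numpy as np, cv2
from scipy.spatial.transform import Rotation as Rt
from workcell import bot
def grab(n):
    s=bot.observe(); f=bot.grab_frame(n)
    if 'R' not in f:
        H=np.array(f['hand_eye']); T=np.eye(4); T[:3,:3]=Rt.from_euler('xyz',s['tool_rot']).as_matrix() if np.size(s['tool_rot'])==3 else np.array(s['tool_rot']); T[:3,3]=s['position']
        C=np.linalg.inv(T@H); f['R']=C[:3,:3]; f['t']=C[:3,3]
    f['R']=np.array(f['R']);f['t']=np.array(f['t'])
    f['f']=f['color'].shape[0]/2/np.tan(np.radians(f['fov_y'])/2)
    return f
def pz(f,u,v,z):
    d=f['R'].T@np.array([(u-f['cx'])/f['f'],(v-f['cy'])/f['f'],1]); o=-f['R'].T@f['t']
    return o+d*(z-o[2])/d[2]
def pd(f,u,v):
    z=f['depth'][int(v),int(u)]; return f['R'].T@(np.array([(u-f['cx'])/f['f']*z,(v-f['cy'])/f['f']*z,z])-f['t'])
def save(f,name,crop=None,k=1):
    c=f['color'][:,:,::-1]
    if crop: x0,y0,x1,y1=crop; c=c[y0:y1,x0:x1]
    cv2.imwrite('pics/'+name,cv2.resize(c,None,fx=k,fy=k,interpolation=cv2.INTER_CUBIC))
E
python3 - <<'E'
from h import *
import pickle
s=bot.observe(); print({k:np.round(v,3) for k,v in s.items()})
for n in ('top','scene','wrist'):
    f=grab(n); pickle.dump(f,open(n+'0.pkl','wb')); save(f,n+'0.png',k=1.4); print(n,f['fov_y'],np.round(-f['R'].T@f['t'],3))
E
```

```text
{'clock': np.float64(0.0), 'qpos': array([-1.379,  0.522, -0.036,  1.6  ,  0.021,  1.021, -0.113]), 'qd': array([-0.   ,  0.002, -0.   ,  0.001, -0.   ,  0.   , -0.002]), 'joint_efforts': array([ 2.0000e-03, -9.2711e+01,  1.9810e+00, -3.6994e+01,  1.8000e-02,
        8.0000e-03,  0.0000e+00]), 'position': array([0.162, 0.603, 0.248]), 'tool_rot': array([3.142e+00, 1.000e-03, 1.309e+00]), 'force': array([-0.768,  0.181, -0.398]), 'moment': array([-0.041, -0.053, -0.015]), 'grip_width': np.float64(0.085)}
top 56.430743977124784 [ 0.428 -0.047  0.893]
scene 44.804637076497684 [0.864 0.385 0.674]
wrist 58.72373618256854 [0.084 0.624 0.375]
```

View pics/top0.png

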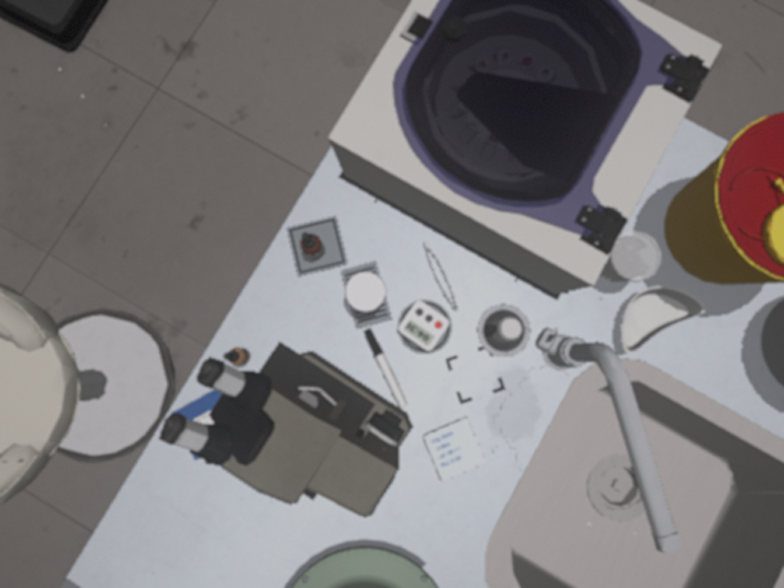

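View pics/scene0.png

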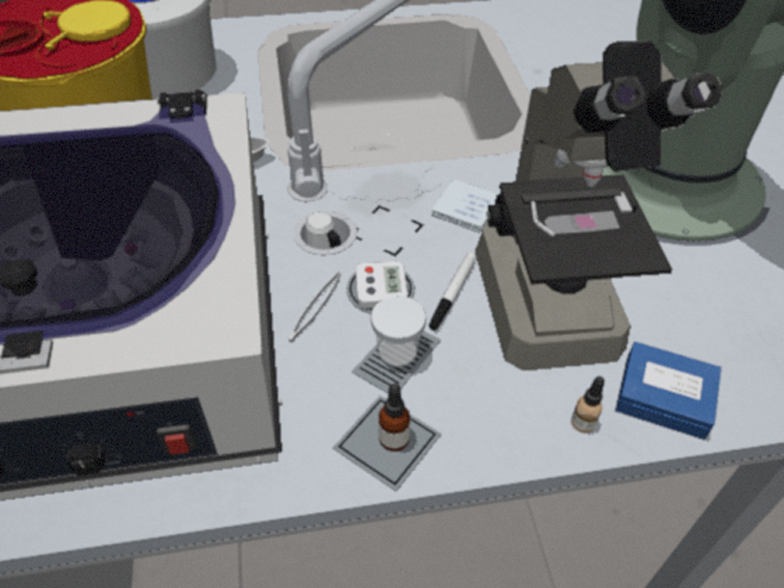

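The pictures show the row, near to far, as patch, round mat (timer), ribbed mat (cup) and square mat (dropper). In top0 they sit at about (475,375), (425,325), (365,293) and (317,245). Next I'll enlarge the row.

Run:
```python
from h import *
import pickle
f=pickle.load(open('top0.pkl','rb')); save(f,'top_c.png',(200,150,370,295),4.6)
for n,u,v in (('spare',475,375),('rm',425,325),('cup',365,293),('drop',311,243),('sq',317,245)):
    print(n,np.round(pz(f,u/1.4,v/1.4,0.003),3),np.round(pd(f,u/1.4,v/1.4),3))
```

```text
spare [ 0.398 -0.176  0.003] [ 0.398 -0.176  0.001]
rm [ 0.478 -0.096  0.003] [ 0.478 -0.095  0.015]
cup [0.531 0.002 0.003] [ 0.523 -0.002  0.072]
drop [0.614 0.091 0.003] [0.599 0.081 0.073]
sq [0.61  0.081 0.003] [0.599 0.074 0.055]
```

View pics/top_c.png

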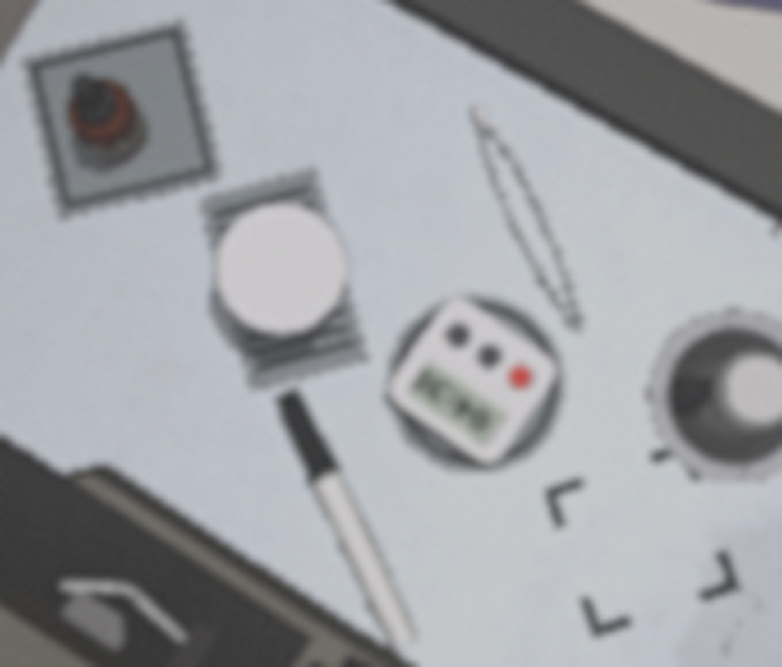

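Crop pixels, at 4.6x with offset (200,150):
- Square mat corners: (27,62), (182,24), (216,176), (63,216).
- Ribbed mat corners: (203,207), (316,169), (367,358), (252,388).
- Round mat centre: about (475,381).
- Timer corners: (388,393), (455,297), (560,368), (490,467).
- Patch marks: (546,491), (738,587), (597,636).

Run:
```python
from h import *
import pickle
f=pickle.load(open('top0.pkl','rb'))
q=lambda p,z: pz(f,200+p[0]/4.6,150+p[1]/4.6,z)[:2]
def rep(n,ps,z):
    P=np.array([q(p,z) for p in ps]); print(n,np.round(P.mean(0),4),np.round(P,3).tolist())
    for i in range(len(P)):
        d=P[(i+1)%len(P)]-P[i]; print('   side',round(np.linalg.norm(d),4),'ang',round(np.degrees(np.arctan2(d[1],d[0])),1))
rep('sq',[(27,62),(182,24),(216,176),(63,216)],.003)
rep('rib',[(203,207),(316,169),(367,358),(252,388)],.003)
rep('timer',[(388,393),(455,297),(560,368),(490,467)],.017)
rep('round',[(475,293),(475,470)],.003); rep('round',[(386,381),(562,381)],.003)
rep('spare',[(546,491),(738,587)],0); rep('sp',[(546,491),(597,636)],0)
rep('cup',[(281,204),(281,334)],.07); rep('cup',[(216,268),(347,268)],.07)
rep('forceps',[(475,105),(577,325)],.005); rep('pen',[(288,395),(405,640)],.01); 
rep('port',[(735,393)],0)
# cloud
for n in ('top','scene'):
    f=pickle.load(open(n+'0.pkl','rb')); z=f['depth']; v,u=np.nonzero(z>0); zz=z[v,u]
    X=(np.c_[(u-f['cx'])/f['f']*zz,(v-f['cy'])/f['f']*zz,zz]-f['t'])@f['R']
    np.save(n+'X.npy',X)
    g={}
    print(n)
    for xi in np.arange(.2,.8,.04):
        r=[]
        for yi in np.arange(.36,-.44,-.04):
            m=(abs(X[:,0]-xi)<.02)&(abs(X[:,1]-yi)<.02)
            r.append('%3d'%round(100*X[m,2].max()) if m.any() else '  .')
        print('%.2f'%xi,' '.join(r))
    # dropper points
    c=X[(X[:,0]>.57)&(X[:,0]<.65)&(X[:,1]>.04)&(X[:,1]<.12)]
    for a,b in((.015,.045),(.045,.06),(.06,.085),(.085,.11)):
        k=c[(c[:,2]>a)&(c[:,2]<b)]; print(a,len(k),np.round(k.min(0),3) if len(k) else '',np.round(k.max(0),3) if len(k) else '')
```

```text
sq [0.6081 0.0812] [[0.637, 0.129], [0.657, 0.052], [0.579, 0.034], [0.559, 0.11]]
   side 0.0802 ang -75.8
   side 0.0798 ang -167.0
   side 0.0787 ang 104.9
   side 0.0807 ang 14.1
rib [ 0.527  -0.0007] [[0.564, 0.04], [0.583, -0.016], [0.488, -0.042], [0.473, 0.015]]
   side 0.0595 ang -71.1
   side 0.0981 ang -164.9
   side 0.0587 ang 104.6
   side 0.0938 ang 15.6
timer [ 0.4759 -0.0936] [[0.47, -0.052], [0.517, -0.085], [0.482, -0.136], [0.434, -0.101]]
   side 0.0572 ang -34.9
   side 0.0617 ang -124.3
   side 0.059 ang 144.3
   side 0.061 ang 54.1
round [ 0.4767 -0.0952] [[0.52, -0.095], [0.433, -0.095]]
   side 0.0875 ang 179.7
   side 0.0875 ang -0.3
round [ 0.4767 -0.0947] [[0.477, -0.051], [0.477, -0.138]]
   side 0.087 ang -90.0
   side 0.087 ang 90.0
spare [ 0.3993 -0.1769] [[0.423, -0.13], [0.376, -0.224]]
   side 0.1047 ang -116.5
   side 0.1047 ang 63.5
sp [ 0.3875 -0.1422] [[0.423, -0.13], [0.352, -0.154]]
   side 0.0744 ang -161.0
   side 0.0744 ang 19.0
cup [ 0.5247 -0.0026] [[0.555, -0.002], [0.495, -0.003]]
   side 0.0602 ang -179.6
   side 0.0602 ang 0.4
cup [ 0
[... 2800 characters left out ...]
   .   .   .   0   0   6  10   1   0   0   1  20  21  21  21  22  22  20   .
0.64   .   .   .   .   .   0   1   5   1   0  20  21  23  23  23  23  23  21  20   .
0.68   .   .   .   .   .   .   0   0   0  20  20  23  23  23  23  23  23  21  20  20
0.72   .   .   .   .   .   .   0   0  20  20  21  23  23  23  23  23  23  23  21  20
0.76   .   .   .   .   .   .   .   0  20  20  22  23  23  23  23  23  23  23  23  20
0.80   .   .   .   .   .   .   .   0   0  20  22  23  23  23  23  23  23  23  23   .
0.015 245 [0.595 0.078 0.015] [0.622 0.104 0.045]
0.045 249 [0.59  0.071 0.045] [0.622 0.104 0.06 ]
0.06 162 [0.595 0.079 0.06 ] [0.616 0.097 0.085]
0.085 106 [0.601 0.081 0.085] [0.613 0.094 0.104]
```

Estimates from the top camera (x, y in m):

| Thing | Position | Angle |
|---|---|---|
| Square mat | (0.608, 0.081) | 14° |
| Ribbed mat | (0.527, -0.001) | 15° |
| Round mat | (0.477, -0.095) | – |
| Patch | (0.399, -0.177) | – |
| Dropper | about (0.605, 0.087) | – |
| Cup | (0.525, -0.003) | – |
| Timer | (0.476, -0.094) | sides at 55° / -35° |

The order will be cup to patch, dropper to ribbed mat, timer to square mat, then cup to round mat. I'll rise first so the arm clears the microscope.

Call:
arm_command(
  targets=[
    [0, 0, -40, 0, 0, 0],
    [0, 0, -45, 0, 0, 0],
    [0, 0, -45, 0, 0, 0],
    [0, 0, -45, 0, 0, 0],
    [0, 0, -45, 0, 0, 0],
  ],
  grip=100,
)

```text
clock: 0.65
position: [0.1612, 0.6015, 0.4682]
tool_rot: [3.141, 0.015, 1.309]
force: [1.3, 0.4, -0.0]
grip_width: 0.0852
```

Call:
arm_command(
  targets=[
    [-2, 48, 0, 0, 0, 4.6],
    [-2, 48, 0, 0, 0, 4.6],
    [-2, 48, 0, 0, 0, 4.6],
    [-2, 48, 0, 0, 0, 4.6],
    [-2, 48, 0, 0, 0, 4.6],
    [-2, 48, 0, 0, 0, 4.6],
    [-2, 48, 0, 0, 0, 4.6],
    [-2, 48, 0, 0, 0, 4.6],
  ],
)

```text
clock: 1.45
position: [0.4805, 0.3901, 0.4729]
tool_rot: [3.139, 0.008, 0.657]
force: [1.3, -0.1, 0.7]
grip_width: 0.0853
```

```bash
cat >> h.py <<'E'
def to(x,y,z,psi=None):
    s=bot.observe(); R=Rt.from_euler('xyz',s['tool_rot']).as_matrix(); p=np.array(s['position'])
    d=R.T@(np.array([x,y,z])-p)*1000; cur=np.degrees(np.arctan2(R[1,0],R[0,0]))
    tilt=np.degrees(np.arccos(-R[2,2]))
    print('clk %.1f'%s['clock'],'pos',np.round(p,4),'psi %.2f tilt %.2f'%(cur,tilt),'F',np.round(s['force'],1),'grip %.4f'%s['grip_width'])
    print(' need tool xyz mm',np.round(d,1),'' if psi is None else 'turn wz %.2f'%(-(psi-cur)))
    print(' q',np.round(s['qpos'],3))
E
python3 -c "
from h import *
to(.525,-.003,.45,-39)"
```

```text
clk 1.4 pos [0.4805 0.3901 0.4729] psi 37.63 tilt 0.47 F [ 1.3 -0.1  0.7] grip 0.0853
 need tool xyz mm [-204.6  338.4   25.3] turn wz 76.63
 q [-0.924  0.39   0.227  1.261 -0.084  1.508 -0.051]
```

Call:
arm_command(
  targets=[
    [-6, 48, 0, 0, 0, 7],
    [-8, 48, 0, 0, 0, 8],
    [-8, 48, 0, 0, 0, 8],
    [-8, 48, 0, 0, 0, 8],
    [-8, 48, 0, 0, 0, 8],
    [-8, 48, 0, 0, 0, 8],
    [-8, 48, 0, 0, 0, 8],
    [-8, 40, 0, 0, 0, 8],
  ],
)

```text
clock: 2.25
position: [0.4868, 0.018, 0.472]
tool_rot: [3.128, 0.003, -0.493]
force: [0.9, -1.0, 0.8]
grip_width: 0.0858
```

```bash
python3 -c "
from h import *
to(.525,-.003,.35,-39)
f=grab('wrist'); save(f,'w1.png',k=1.4)
import pickle; pickle.dump(f,open('w1.pkl','wb'))"
```

```text
clk 2.2 pos [0.4868 0.018  0.472 ] psi -28.23 tilt 0.80 F [ 0.9 -1.   0.8] grip 0.0858
 need tool xyz mm [ 43.9  -1.2 121.9] turn wz 10.77
 q [-0.65   0.14   0.568  1.607 -0.066  1.426 -0.569]
```

View pics/w1.png

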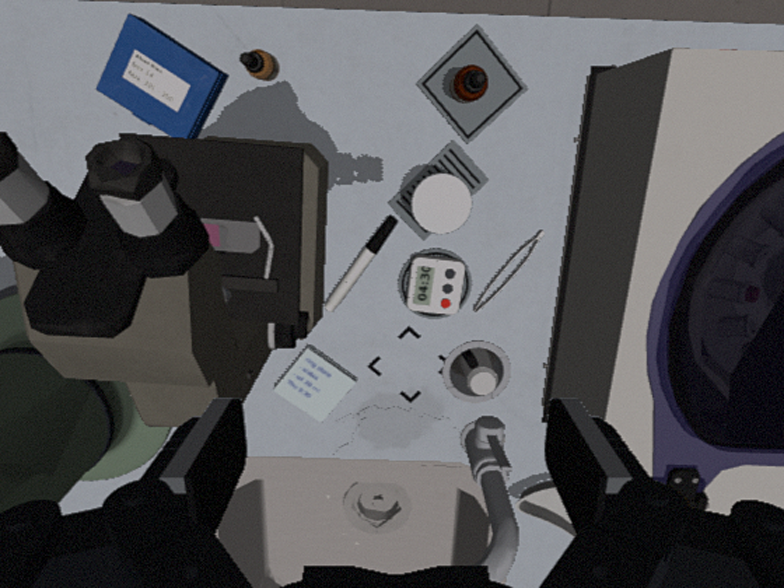

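The view looks straight along the row: square mat corners at (477,26), (527,88), (471,141), (416,84), cup lid at (441,204), round mat at about (434,283). I'll compare these with the top-camera estimates.

Run:
```python
from h import *
import pickle
f=pickle.load(open('w1.pkl','rb'))
q=lambda p,z: pz(f,p[0]/1.4,p[1]/1.4,z)[:2]
for n,ps,z in (('sq',[(477,26),(527,88),(471,141),(416,84)],.003),('rib',[(452,141),(488,183),(430,239),(389,204)],.003),('round',[(397,283),(470,283),(434,247),(434,319)],.003),('cup',[(441,204)],.07),('timer',[(411,257),(463,255),(468,313),(409,316)],.017),('spare',[(410,328),(440,358),(410,401),(370,366)],0)):
    P=np.array([q(p,z) for p in ps]); print(n,np.round(P.mean(0),4),[round(np.degrees(np.arctan2(*(P[(i+1)%len(P)]-P[i])[::-1]))%90,1) for i in range(len(P))])
print(-f['R'].T@f['t'],np.round(f['R'].T,2))
X=np.load('sceneX.npy'); Y=np.load('topX.npy'); X=np.r_[X,Y]
m=(X[:,2]>.08)&(X[:,0]>.25)&(X[:,0]<.7)&(abs(X[:,1])<.3); X=X[m]
for n,c in (('timer cam55',(.41,-.048)),('timer',(.476,-.094)),('spare',(.399,-.177)),('cup',(.525,-.003)),('spare cam fwd',(.45,-.114)),('sqr',(.608,.081))):
    d=np.linalg.norm(X[:,:2]-c,axis=1); 
    l=(X[:,1]>(X[:,0]-.399)*1.235-.177) # left of row
    far=d>(.045 if n in('sqr','cup') else 0)
    for s,k in (('L',l),('R',~l)):
        i=np.where(k&far)[0]; j=i[np.argsort(d[i])[0]]; print(n,s,np.round(d[j],3),np.round(X[j],3))
```

```text
sq [0.613  0.0808] [np.float64(15.3), np.float64(15.2), np.float64(18.3), np.float64(13.5)]
rib [ 0.532  -0.0022] [np.float64(14.7), np.float64(16.9), np.float64(21.3), np.float64(16.5)]
round [ 0.4781 -0.0947] [np.float64(61.8), np.float64(16.8), np.float64(63.2), np.float64(16.3)]
cup [ 0.5277 -0.0028] [np.float64(0.0)]
timer [ 0.482  -0.0952] [np.float64(64.1), np.float64(69.0), np.float64(64.9), np.float64(60.5)]
spare [ 0.4006 -0.1747] [np.float64(14.9), np.float64(30.6), np.float64(17.3), np.float64(17.8)]
[0.5262791  0.08962949 0.59773115] [[ 0.88 -0.45 -0.16]
 [-0.47 -0.83 -0.29]
 [-0.    0.33 -0.95]]
timer cam55 L 0.051 [ 0.369 -0.017  0.16 ]
timer cam55 R 0.218 [ 0.602 -0.152  0.199]
timer L 0.132 [ 0.369 -0.017  0.16 ]
timer R 0.138 [ 0.592 -0.17   0.201]
spare L 0.136 [ 0.339 -0.055  0.08 ]
spare R 0.104 [ 0.458 -0.263  0.132]
cup L 0.112 [0.597 0.083 0.086]
cup R 0.122 [0.611 0.084 0.097]
spare cam fwd L 0.123 [ 0.349 -0.043  0.087]
spare cam fwd R 0.147 [ 0.462 -0.26   0.135]
sqr L 0.16 [0.45  0.109 0.159]
sqr R 0.111 [0.7   0.018 0.193]
```

Both cameras agree to about 5 mm. I'll move above the cup and go down.

Call:
arm_command(
  targets=[
    [22, 0, 0, 0, 0, 5.4],
    [20, 2, 0, 0, 0, 5.4],
    [0, 0, 40, 0, 0, 0],
    [0, 0, 45, 0, 0, 0],
    [0, 0, 45, 0, 0, 0],
    [0, 0, 45, 0, 0, 0],
    [0, 0, 40, 0, 0, 0],
    [0, 0, 0, 0, 0, 0],
  ],
)

```text
clock: 3.1
position: [0.5171, -0.017, 0.2526]
tool_rot: [3.133, -0.002, -0.71]
force: [-1.1, 0.1, 1.5]
grip_width: 0.0851
```

```bash
python3 -c "
from h import *
to(.526,-.003,.0615,-39)
f=grab('wrist'); save(f,'w2.png',k=1.2)
import pickle; pickle.dump(f,open('w2.pkl','wb'))"
```

```text
clk 3.1 pos [ 0.5171 -0.017   0.2526] psi -40.68 tilt 0.49 F [-1.1  0.1  1.5] grip 0.0851
 need tool xyz mm [ -2.8 -18.  191. ] turn wz -1.68
 q [-0.51   0.395  0.562  1.895 -0.249  0.926 -0.541]
```

View pics/w2.png

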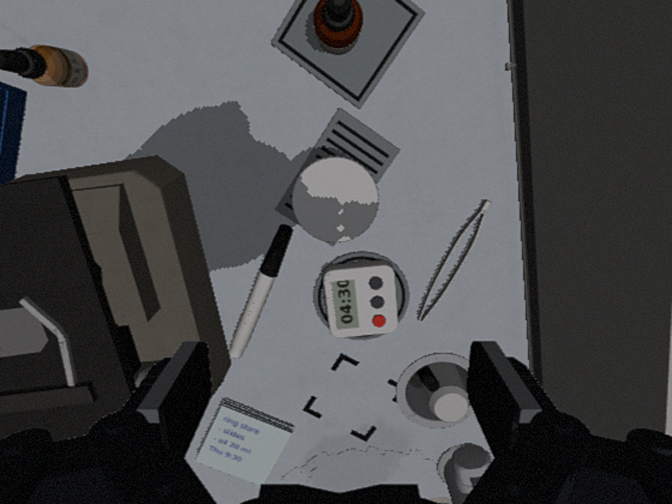

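Close view at 1.2x: cup lid spans 292–380 by 155–242, timer corners are at about (326,270), (391,263), (398,333), (331,338), and the round mat spans 313–410 by 250–341.

```bash
cat >> h.py <<'E'
def quads(f,k,L):
    for n,ps,z in L:
        P=np.array([pz(f,p[0]/k,p[1]/k,z)[:2] for p in ps]); print(n,np.round(P.mean(0),4),[(round(1e3*np.linalg.norm(P[(i+1)%len(P)]-P[i])),float(round(np.degrees(np.arctan2(*(P[(i+1)%len(P)]-P[i])[::-1]))%90,1))) for i in range(len(P))] if len(P)>1 else '')
E
python3 - <<'E'
from h import *
import pickle
f=pickle.load(open('w2.pkl','rb'))
quads(f,1.2,[('cup',[(292,199),(336,155),(380,199),(336,242)],.07),('round',[(313,296),(362,250),(410,296),(362,341)],.003),('timer',[(326,270),(391,263),(398,333),(331,338)],.018),('rib',[(341,108),(400,150),(333,244),(276,208)],.003),('sqline',[(424,13),(272,43)],.003),('spare',[(345,354),(363,438)],0),('dropbase',[(338,36)],.05)])
E
```

```text
cup [ 0.5287 -0.0024] [(43, 3.7), (43, 4.8), (44, 4.8), (44, 3.7)]
round [ 0.4789 -0.0959] [(62, 4.4), (63, 4.6), (63, 6.4), (65, 3.8)]
timer [ 0.4791 -0.0942] [(56, 55.8), (68, 56.8), (61, 54.0), (66, 52.8)]
rib [ 5.313e-01 -2.000e-04] [(58, 15.3), (98, 14.9), (58, 15.8), (98, 15.0)]
sqline [0.6118 0.081 ] [(117, 59.4), (117, 59.4)]
spare [ 0.4023 -0.1767] [(101, 60.2), (101, 60.2)]
dropbase [0.5988 0.0769]
```

Call:
arm_command(
  targets=[
    [-2, -19, 0, 0, 0, -1.7],
    [0, 0, 40, 0, 0, 0],
    [0, 0, 40, 0, 0, 0],
    [0, 0, 20, 0, 0, 0],
    [0, 0, 0, 0, 0, 0],
  ],
)

```text
clock: 3.65
position: [0.5387, 0.0025, 0.1633]
tool_rot: [-3.134, -0.014, -0.673]
force: [-0.1, -0.6, 0.9]
grip_width: 0.0853
```

```bash
python3 -c "
from h import *
to(.527,-.0027,.0615,-39)"
```

```text
clk 3.6 pos [0.5387 0.0025 0.1633] psi -38.56 tilt 0.88 F [-0.1 -0.6  0.9] grip 0.0853
 need tool xyz mm [ -7.3  12.1 101.7] turn wz 0.44
 q [-0.457  0.54   0.47   1.937 -0.351  0.73  -0.457]
```

```bash
cat >> h.py <<'E'
def to(x,y,z,psi):
    s=bot.observe(); R=Rt.from_euler('xyz',s['tool_rot']); p=np.array(s['position'])
    d=R.inv().apply(np.array([x,y,z])-p)*1000
    e=np.degrees((R.inv()*Rt.from_euler('xyz',[np.pi,0,np.radians(psi)])).as_rotvec())
    print('clk %.1f'%s['clock'],'pos',np.round(p,4),'F',np.round(s['force'],1),'grip %.4f'%s['grip_width'],'need mm',np.round(d,1),'deg',np.round(e,2),'q',np.round(s['qpos'],2))
E
python3 -c "
from h import *
to(.527,-.0027,.0615,-39)"
```

```text
clk 3.6 pos [0.5387 0.0025 0.1633] F [-0.1 -0.6  0.9] grip 0.0853 need mm [ -7.3  12.1 101.7] deg [-0.43 -0.77  0.45] q [-0.46  0.54  0.47  1.94 -0.35  0.73 -0.46]
```

Call:
arm_command(
  targets=[
    [-7, 12, 0, -0.4, -0.8, 0.4],
    [0, 0, 20, 0, 0, 0],
    [0, 0, 20, 0, 0, 0],
    [0, 0, 0, 0, 0, 0],
  ],
)

```text
clock: 4.05
position: [0.5286, -0.0018, 0.1309]
tool_rot: [-3.133, -0.003, -0.679]
force: [-0.5, -0.5, -0.1]
grip_width: 0.0852
```

```bash
python3 -c "
from h import *
to(.527,-.0027,.0615,-39)"
```

```text
clk 4.0 pos [ 0.5286 -0.0018  0.1309] F [-0.5 -0.5 -0.1] grip 0.0852 need mm [-0.9  2.3 69.4] deg [-0.47 -0.18  0.12] q [-0.42  0.58  0.43  1.98 -0.39  0.66 -0.42]
```

Call:
arm_command(
  targets=[
    [-1, 2, 15, -0.4, 0, 0],
    [0, 0, 15, 0, 0, 0],
    [0, 0, 12, 0, 0, 0],
    [0, 0, 0, 0, 0, 0],
  ],
)

```text
clock: 4.45
position: [0.5286, -0.0024, 0.091]
tool_rot: [-3.136, -0.006, -0.678]
force: [0.4, -0.3, -0.7]
grip_width: 0.0854
```

```bash
python3 -c "
from h import *
to(.527,-.0027,.0615,-39)"
```

```text
clk 4.5 pos [ 0.5286 -0.0024  0.091 ] F [ 0.4 -0.3 -0.7] grip 0.0854 need mm [-1.2  1.4 29.5] deg [-0.3  -0.35  0.14] q [-0.39  0.64  0.39  2.   -0.43  0.58 -0.39]
```

Call:
arm_command(
  targets=[
    [-1, 1, 12, -0.3, -0.3, 0],
    [0, 0, 12, 0, 0, 0],
    [0, 0, 6, 0, 0, 0],
    [0, 0, 0, 0, 0, 0],
  ],
)

```text
clock: 4.85
position: [0.5273, -0.0027, 0.0585]
tool_rot: [3.141, -0.0, -0.678]
force: [-0.5, 0.8, 0.3]
grip_width: 0.0853
```

Call:
arm_command(
  targets=[
    [0, 0, 0, 0, 0, 0],
    [0, 0, 0, 0, 0, 0],
    [0, 0, 0, 0, 0, 0],
    [0, 0, 0, 0, 0, 0],
    [0, 0, 0, 0, 0, 0],
    [0, 0, 0, 0, 0, 0],
  ],
  grip=60,
  grip_force=25,
)

```text
clock: 5.45
position: [0.5278, -0.0027, 0.0595]
tool_rot: [-3.141, -0.001, -0.679]
force: [0.5, -0.4, -0.1]
grip_width: 0.061
```

```bash
python3 -c "
from h import *
to(.401,-.177,.0595,-39)"
```

```text
clk 5.5 pos [ 0.5278 -0.0027  0.0595] F [ 0.5 -0.4 -0.1] grip 0.0610 need mm [ 1.060e+01  2.153e+02 -1.000e-01] deg [-0.03 -0.06  0.12] q [-0.36  0.7   0.35  2.   -0.46  0.52 -0.36]
```

Call:
arm_command(
  targets=[
    [0, 0, -15, 0, 0, 0],
    [0, 0, -30, 0, 0, 0],
    [0, 0, -30, 0, 0, 0],
    [0, 0, -30, 0, 0, 0],
    [0, 0, 0, 0, 0, 0],
  ],
)

```text
clock: 5.95
position: [0.5271, -0.0031, 0.1677]
tool_rot: [3.14, 0.0, -0.679]
force: [0.4, 0.5, -0.1]
grip_width: 0.0614
```

Call:
arm_command(
  targets=[
    [1, 20, 0, 0, 0, 0],
    [2, 35, 0, 0, 0, 0],
    [2, 40, 0, 0, 0, 0],
    [2, 40, 0, 0, 0, 0],
    [2, 40, 0, 0, 0, 0],
    [1, 25, 0, 0, 0, 0],
    [0, 0, 0, 0, 0, 0],
  ],
)

```text
clock: 6.65
position: [0.4013, -0.1712, 0.1652]
tool_rot: [3.139, 0.002, -0.677]
force: [0.9, 0.2, -0.2]
grip_width: 0.0612
```

```bash
python3 -c "
from h import *
to(.401,-.177,.057,-39)"
```

```text
clk 6.7 pos [ 0.4013 -0.1712  0.1652] F [ 0.9  0.2 -0.2] grip 0.0612 need mm [  3.6   4.5 108.2] deg [0.12 0.09 0.2 ] q [-0.12  0.4   0.5   2.17 -0.32  0.64 -0.08]
```

Call:
arm_command(
  targets=[
    [4, 4, 20, 0, 0, 0],
    [0, 0, 25, 0, 0, 0],
    [0, 0, 25, 0, 0, 0],
    [0, 0, 15, 0, 0, 0],
    [0, 0, 8, 0, 0, 0],
    [0, 0, 0, 0, 0, 0],
  ],
)

```text
clock: 7.25
position: [0.4, -0.1769, 0.0673]
tool_rot: [3.139, 0.003, -0.679]
force: [0.9, -0.6, -1.0]
grip_width: 0.0611
```

```bash
python3 -c "
from h import *
to(.401,-.177,.0575,-39)"
```

```text
clk 7.2 pos [ 0.4    -0.1769  0.0673] F [ 0.9 -0.6 -1. ] grip 0.0611 need mm [ 0.9 -0.5  9.8] deg [0.13 0.17 0.09] q [ 0.03  0.59  0.32  2.22 -0.47  0.4   0.07]
```

Call:
arm_command(
  targets=[
    [0, 0, 5, 0, 0, 0],
    [0, 0, 4, 0, 0, 0],
    [0, 0, 0, 0, 0, 0],
    [0, 0, 0, 0, 0, 0],
  ],
)

```text
clock: 7.65
position: [0.4009, -0.1768, 0.059]
tool_rot: [3.14, 0.001, -0.678]
force: [0.3, -0.6, -0.2]
grip_width: 0.0612
```

```bash
python3 -c "
from h import *
to(.401,-.177,.0565,-39)"
```

```text
clk 7.7 pos [ 0.4009 -0.1768  0.059 ] F [ 0.3 -0.6 -0.2] grip 0.0612 need mm [0.2 0.1 2.5] deg [0.09 0.06 0.13] q [ 0.05  0.61  0.3   2.22 -0.48  0.37  0.08]
```

Call:
arm_command(
  targets=[
    [0, 0, 2, 0, 0, 0],
    [0, 0, 1, 0, 0, 0],
    [0, 0, 0, 0, 0, 0],
  ],
)

```text
clock: 7.95
position: [0.4013, -0.1768, 0.0564]
tool_rot: [3.141, -0.0, -0.678]
force: [-1.0, 0.1, -0.1]
grip_width: 0.0613
```

Call:
arm_command(
  targets=[
    [0, 0, 0, 0, 0, 0],
    [0, 0, 0, 0, 0, 0],
    [0, 0, 0, 0, 0, 0],
    [0, 0, 0, 0, 0, 0],
    [0, 0, 0, 0, 0, 0],
    [0, 0, 0, 0, 0, 0],
  ],
  grip=100,
)

```text
clock: 8.55
position: [0.4014, -0.1768, 0.0566]
tool_rot: [3.141, -0.0, -0.678]
force: [-0.6, 0.9, 0.7]
grip_width: 0.0854
```

Call:
arm_command(
  targets=[
    [0, 0, -10, 0, 0, 0],
    [0, 0, -30, 0, 0, 0],
    [0, 0, -35, 0, 0, 0],
    [0, 0, -40, 0, 0, 0],
    [0, 0, -40, 0, 0, 0],
    [0, 0, -40, 0, 0, 0],
    [0, 0, 0, 0, 0, 0],
  ],
)

```text
clock: 9.25
position: [0.3992, -0.1776, 0.2619]
tool_rot: [3.14, 0.003, -0.682]
force: [0.5, 0.4, -1.4]
grip_width: 0.0857
```

```bash
python3 -c "
from h import *
to(.607,.087,.25,-39)
f=grab('wrist'); save(f,'w3.png',k=1.2)
import pickle; pickle.dump(f,open('w3.pkl','wb'))"
```

```text
clk 9.2 pos [ 0.3992 -0.1776  0.2619] F [ 0.5  0.4 -1.4] grip 0.0857 need mm [  -5.5 -336.5   11.4] deg [ 0.09  0.17 -0.09] q [-0.24  0.24  0.63  2.07 -0.18  0.89 -0.2 ]
```

View pics/w3.png

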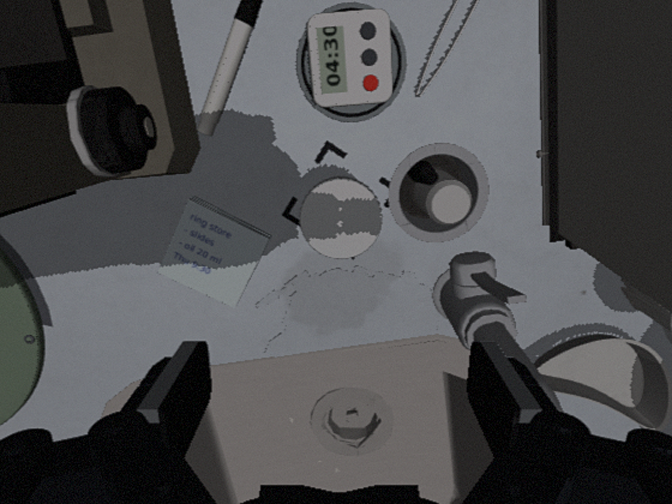

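The cup stands in the patch, with its lid at (341,218). The timer's corners are at about (308,14), (385,8), (392,101), (315,107). Next I'll travel to the dropper.

Call:
arm_command(
  targets=[
    [0, -30, 0, 0, 0, 0],
    [-1, -45, 0, 0, 0, 0],
    [-1, -45, 0, 0, 0, 0],
    [-1, -45, 0, 0, 0, 0],
    [-1, -45, 0, 0, 0, 0],
    [0, -30, 0, 0, 0, 0],
    [0, 0, 0, 0, 0, 0],
  ],
)

```text
clock: 10.0
position: [0.5485, 0.0191, 0.2566]
tool_rot: [3.137, 0.01, -0.686]
force: [-0.2, -0.7, -0.8]
grip_width: 0.0855
```

Run:
```python
from h import *
import pickle
f=pickle.load(open('w3.pkl','rb'))
quads(f,1.2,[('round',[(296,62),(351,2),(405,62),(351,122)],.003),('timer',[(308,14),(385,8),(392,101),(315,107)],.018),('cup',[(341,218)],.067)])
to(.607,.087,.25,-39)
f=grab('wrist'); save(f,'w4.png',k=1.2)
pickle.dump(f,open('w4.pkl','wb'))
```

```text
round [ 0.4786 -0.095 ] [(60, 5.2), (60, 6.6), (62, 8.0), (63, 4.9)]
timer [ 0.479  -0.0931] [(57, 54.9), (65, 57.6), (60, 55.1), (65, 54.5)]
cup [ 0.4029 -0.176 ] 
clk 10.0 pos [0.5485 0.0191 0.2566] F [-0.2 -0.7 -0.8] grip 0.0855 need mm [  2.3 -89.6   6.2] deg [ 0.26  0.57 -0.31] q [-0.52  0.44  0.52  1.81 -0.26  0.97 -0.57]
```

View pics/w4.png

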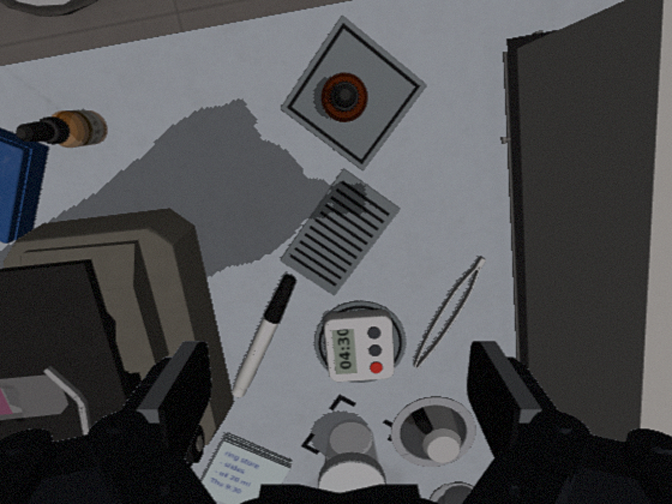

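The ribbed mat is clear, with corners (343,169), (400,209), (336,294), (281,257). The square mat's corners are (343,16), (426,85), (363,168), (281,107), and the bottle is at (345,96), seen from nearly above.

Run:
```python
from h import *
import pickle
f=pickle.load(open('w4.pkl','rb'))
quads(f,1.2,[('rib',[(343,169),(400,209),(336,294),(281,257)],.003),('sq',[(343,16),(426,85),(363,168),(281,107)],.003),('drop',[(345,97)],.055),('top',[(345,93)],.1),('round',[(315,341),(405,341),(360,300),(360,382)],.003)])
```

```text
rib [5.315e-01 1.000e-04] [(60, 16.0), (97, 15.9), (61, 14.7), (96, 15.4)]
sq [0.6124 0.0816] [(82, 14.1), (81, 13.9), (83, 14.7), (82, 13.5)]
drop [0.606  0.0845] 
top [0.6068 0.0857] 
round [ 0.4792 -0.095 ] [(86, 51.0), (61, 6.4), (88, 51.6), (63, 4.6)]
```

Call:
arm_command(
  targets=[
    [1, -30, 0, 0, 0, 0],
    [1, -35, 0, 0, 0, 0],
    [0, -22, 0, 0.3, 0.5, 0],
    [0, 0, 30, 0, 0, 0],
    [0, 0, 20, 0, 0, 0],
    [0, 0, 0, 0, 0, 0],
  ],
)

```text
clock: 10.65
position: [0.602, 0.0785, 0.2025]
tool_rot: [3.136, 0.004, -0.696]
force: [-0.1, 0.5, 0.1]
grip_width: 0.0858
```

```bash
python3 -c "
from h import *
to(.606,.0855,.054,-39)"
```

```text
clk 10.7 pos [0.602  0.0785 0.2025] F [-0.1  0.5  0.1] grip 0.0858 need mm [ -0.9  -8.7 148.4] deg [ 0.33  0.21 -0.86] q [-0.55  0.6   0.48  1.71 -0.33  0.93 -0.64]
```

Call:
arm_command(
  targets=[
    [-1, -9, 0, 0.3, 0.2, -0.9],
    [0, 0, 20, 0, 0, 0],
    [0, 0, 25, 0, 0, 0],
    [0, 0, 25, 0, 0, 0],
    [0, 0, 15, 0, 0, 0],
    [0, 0, 0, 0, 0, 0],
  ],
)

```text
clock: 11.25
position: [0.61, 0.0851, 0.1209]
tool_rot: [-3.136, -0.004, -0.679]
force: [-0.4, -0.3, 0.6]
grip_width: 0.0855
```

```bash
python3 -c "
from h import *
to(.606,.0855,.054,-39)"
```

```text
clk 11.2 pos [0.61   0.0851 0.1209] F [-0.4 -0.3  0.6] grip 0.0855 need mm [-3.6  2.6 66.9] deg [-0.32 -0.25  0.07] q [-0.51  0.7   0.41  1.75 -0.39  0.76 -0.58]
```

Call:
arm_command(
  targets=[
    [-3.5, 2.5, 12, -0.3, -0.2, 0],
    [0, 0, 15, 0, 0, 0],
    [0, 0, 15, 0, 0, 0],
    [0, 0, 12, 0, 0, 0],
    [0, 0, 6, 0, 0, 0],
    [0, 0, 0, 0, 0, 0],
  ],
)

```text
clock: 11.85
position: [0.6069, 0.0857, 0.0584]
tool_rot: [-3.139, -0.002, -0.679]
force: [-0.6, 0.2, -0.9]
grip_width: 0.0853
```

```bash
python3 -c "
from h import *
to(.606,.0855,.054,-39)"
```

```text
clk 11.8 pos [0.6069 0.0857 0.0584] F [-0.6  0.2 -0.9] grip 0.0853 need mm [-0.6  0.7  4.4] deg [-0.14 -0.13  0.1 ] q [-0.48  0.79  0.36  1.77 -0.43  0.65 -0.55]
```

Call:
arm_command(
  targets=[
    [-0.5, 0.5, 4, 0, 0, 0],
    [0, 0, 0, 0, 0, 0],
    [0, 0, 0, 0, 0, 0],
    [0, 0, 0, 0, 0, 0],
    [0, 0, 0, 0, 0, 0],
    [0, 0, 0, 0, 0, 0],
    [0, 0, 0, 0, 0, 0],
    [0, 0, 0, 0, 0, 0],
  ],
  grip=25,
  grip_force=25,
)

```text
clock: 12.65
position: [0.6071, 0.0857, 0.0557]
tool_rot: [-3.137, -0.004, -0.679]
force: [0.0, -1.1, -0.1]
grip_width: 0.0315
```

Call:
arm_command(
  targets=[
    [0, 0, 0, 0, 0, 0],
    [0, 0, 0, 0, 0, 0],
    [0, 0, 0, 0, 0, 0],
    [0, 0, 0, 0, 0, 0],
  ],
)

```text
clock: 13.05
position: [0.6071, 0.0857, 0.0556]
tool_rot: [-3.137, -0.004, -0.679]
force: [-1.1, 0.1, 0.2]
grip_width: 0.0315
```

```bash
python3 -c "
from h import *
to(.530,0,.0545,-39)"
```

```text
clk 13.1 pos [0.6071 0.0857 0.0556] F [-1.1  0.1  0.2] grip 0.0315 need mm [ -6.2 115.1   0.6] deg [-0.24 -0.21  0.09] q [-0.48  0.79  0.36  1.78 -0.43  0.64 -0.55]
```

Call:
arm_command(
  targets=[
    [0, 0, -10, 0, 0, 0],
    [0, 0, -20, 0, 0, 0],
    [0, 0, -15, 0, 0, 0],
    [-2, 25, 0, 0, 0, 0],
    [-2, 35, 0, 0, 0, 0],
    [-2, 35, 0, 0, 0, 0],
    [0, 18, 0, 0, 0, 0],
    [0, 0, 0, 0, 0, 0],
  ],
)

```text
clock: 13.85
position: [0.5297, -0.0006, 0.1069]
tool_rot: [-3.134, -0.006, -0.678]
force: [0.1, 0.5, -0.5]
grip_width: 0.0313
```

```bash
python3 -c "
from h import *
to(.530,0,.0565,-39)"
```

```text
clk 13.8 pos [ 0.5297 -0.0006  0.1069] F [ 0.1  0.5 -0.5] grip 0.0313 need mm [-0.5 -0.2 50.4] deg [-0.45 -0.37  0.18] q [-0.39  0.61  0.38  1.99 -0.39  0.6  -0.42]
```

Call:
arm_command(
  targets=[
    [0, 0, 15, -0.4, -0.4, 0],
    [0, 0, 15, 0, 0, 0],
    [0, 0, 10, 0, 0, 0],
    [0, 0, 5, 0, 0, 0],
    [0, 0, 0, 0, 0, 0],
  ],
)

```text
clock: 14.35
position: [0.5323, 0.0021, 0.0598]
tool_rot: [-3.139, 0.001, -0.675]
force: [-0.4, -0.4, 0.7]
grip_width: 0.0313
```

```bash
python3 -c "
from h import *
to(.530,0,.056,-39)"
```

```text
clk 14.3 pos [0.5323 0.0021 0.0598] F [-0.4 -0.4  0.7] grip 0.0313 need mm [-0.5  3.1  3.8] deg [-0.15  0.03  0.31] q [-0.35  0.7   0.33  1.99 -0.43  0.52 -0.39]
```

Call:
arm_command(
  targets=[
    [-0.5, 3, 1.5, 0, 0, 0],
    [0, 0, 1.5, 0, 0, 0],
    [0, 0, 0.5, 0, 0, 0],
    [0, 0, 0, 0, 0, 0],
  ],
)

```text
clock: 14.75
position: [0.5304, 0.0002, 0.0566]
tool_rot: [-3.138, 0.0, -0.675]
force: [-0.2, -0.4, -1.0]
grip_width: 0.0313
```

```bash
python3 -c "
from h import *
to(.530,0,.0555,-39)"
```

```text
clk 14.8 pos [5.304e-01 2.000e-04 5.660e-02] F [-0.2 -0.4 -1. ] grip 0.0313 need mm [-0.2  0.4  1.1] deg [-0.18  0.    0.33] q [-0.34  0.7   0.32  1.99 -0.43  0.51 -0.38]
```

Call:
arm_command(
  targets=[
    [0, 0, 1.2, 0, 0, 0],
    [0, 0, 0, 0, 0, 0],
  ],
)

```text
clock: 14.95
position: [0.5307, 0.0003, 0.0557]
tool_rot: [-3.138, -0.0, -0.675]
force: [-0.5, -0.3, -0.1]
grip_width: 0.0313
```

Call:
arm_command(
  targets=[
    [0, 0, 0, 0, 0, 0],
    [0, 0, 0, 0, 0, 0],
    [0, 0, 0, 0, 0, 0],
    [0, 0, 0, 0, 0, 0],
    [0, 0, 0, 0, 0, 0],
    [0, 0, 0, 0, 0, 0],
    [0, 0, 0, 0, 0, 0],
    [0, 0, 0, 0, 0, 0],
  ],
  grip=100,
)

```text
clock: 15.75
position: [0.5309, 0.0003, 0.056]
tool_rot: [-3.137, -0.001, -0.675]
force: [-0.7, 0.6, 0.1]
grip_width: 0.0859
```

Call:
arm_command(
  targets=[
    [0, 0, -10, 0, 0, 0],
    [0, 0, -20, 0, 0, 0],
    [0, 0, -30, 0, 0, 0],
    [0, 0, -40, 0, 0, 0],
    [0, 0, -40, 0, 0, 0],
    [0, 0, -40, 0, 0, 0],
    [0, 0, 0, 0, 0, 0],
  ],
)

```text
clock: 16.45
position: [0.5292, -0.0013, 0.2461]
tool_rot: [-3.139, 0.0, -0.677]
force: [0.6, -0.8, -1.9]
grip_width: 0.0853
```

```bash
python3 -c "
from h import *
to(.478,-.094,.24,55)
f=grab('wrist'); save(f,'w5.png',k=1.2)
import pickle; pickle.dump(f,open('w5.pkl','wb'))"
```

```text
clk 16.4 pos [ 0.5292 -0.0013  0.2461] F [ 0.6 -0.8 -1.9] grip 0.0853 need mm [ 18.2 104.3   5.8] deg [ -0.15  -0.13 -93.8 ] q [-0.49  0.41  0.52  1.88 -0.26  0.92 -0.53]
```

View pics/w5.png

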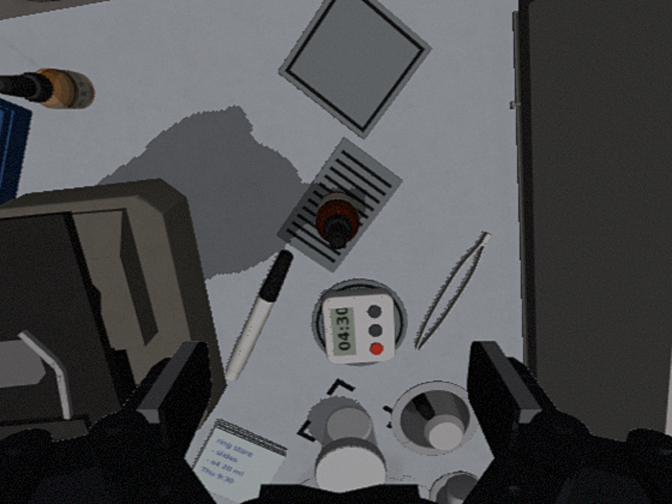

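The bottle stands on the ribbed mat at about (338,206), with the mat's centre at about (341,205). Next I'll go above the timer and turn so the jaws lie along 55°.

Call:
arm_command(
  targets=[
    [4, 22, 0, 0, 0, 0],
    [5, 30, 0, 0, 0, 0],
    [5, 30, 0, 0, 0, 0],
    [4, 22, 0, 0, 0, 0],
    [0, 0, 0, 0, 0, -8],
    [0, 0, 0, 0, 0, -8.5],
    [0, 0, 0, 0, 0, -8.5],
    [0, 0, 0, 0, 0, -8.5],
  ],
)

```text
clock: 17.3
position: [0.4711, -0.0961, 0.2406]
tool_rot: [-3.139, 0.008, -0.08]
force: [-0.3, -0.1, 0.8]
grip_width: 0.085
```

Call:
arm_command(
  targets=[
    [0, 0, 0, 0, 0, -8.5],
    [0, 0, 0, 0, 0, -8.5],
    [0, 0, 0, 0, 0, -8.5],
    [0, 0, 0, 0, 0, -8.5],
    [0, 0, 0, 0, 0, -8.5],
    [0, 0, 0, 0, 0, -8.5],
    [0, 0, 0, 0, 0, 0],
  ],
)

```text
clock: 18.0
position: [0.467, -0.096, 0.2367]
tool_rot: [-3.126, 0.009, 0.823]
force: [-0.3, -0.7, 0.0]
grip_width: 0.0855
```

Run:
```python
from h import *
import pickle
f=pickle.load(open('w5.pkl','rb'))
quads(f,1.2,[('timer',[(323,297),(389,293),(397,360),(328,365)],.018),('dropshoulder',[(337,215)],.055),('droptop',[(336,234)],.1),('rib',[(345,137),(402,180),(334,272),(277,235)],.003)])
to(.478,-.094,.02,55)
```

```text
timer [ 0.4788 -0.0941] [(57, 55.0), (66, 59.5), (62, 55.9), (67, 54.5)]
dropshoulder [0.5335 0.0049] 
droptop [0.5319 0.0036] 
rib [ 5.31e-01 -3.00e-04] [(58, 15.2), (98, 16.3), (59, 16.5), (100, 15.7)]
clk 18.0 pos [ 0.467  -0.096   0.2367] F [-0.3 -0.7  0. ] grip 0.0855 need mm [ 10.9  10.1 216.4] deg [-0.92  0.46 -7.86] q [-0.08  0.32  0.2   1.99 -0.08  0.86  0.99]
```

Call:
arm_command(
  targets=[
    [11, 10, 0, -0.9, 0.5, -8.2],
    [0, 0, 25, 0, 0, 0],
    [0, 0, 30, 0, 0, 0],
    [0, 0, 30, 0, 0, 0],
    [0, 0, 20, 0, 0, 0],
    [0, 0, 0, 0, 0, 0],
  ],
)

```text
clock: 18.6
position: [0.4807, -0.0949, 0.1267]
tool_rot: [-3.14, 0.0, 0.942]
force: [0.3, 0.3, -0.5]
grip_width: 0.0853
```

Run:
```python
from h import *
to(.478,-.094,.02,55.5)
f=grab('wrist'); save(f,'w6.png'); g=grab('scene'); 
import pickle; pickle.dump(f,open('w6.pkl','wb'))
cv2.imwrite('pics/w6s.png',np.vstack([f['color'],g['color'][80:280]])[:,:,::-1][:600])
```

```text
clk 18.6 pos [ 0.4807 -0.0949  0.1267] F [ 0.3  0.3 -0.5] grip 0.0853 need mm [ -0.8  -2.6 106.7] deg [-0.08  0.02 -1.54] q [-0.03  0.5   0.14  2.06 -0.12  0.59  1.13]
```

View pics/w6s.png

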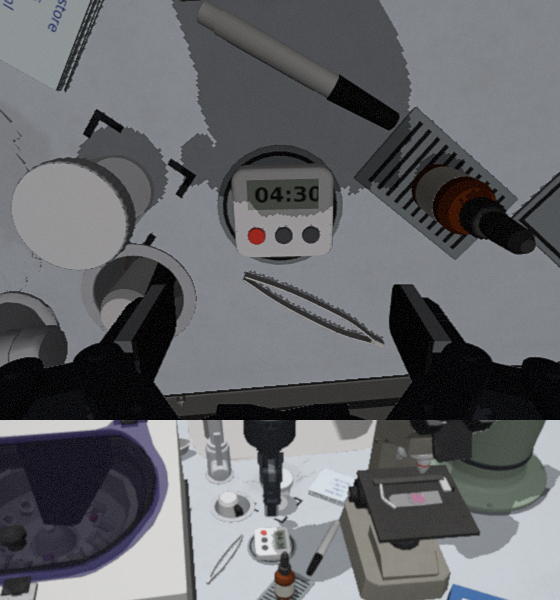

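The wrist view shows the timer square to the jaws, centred at about (283,212), with the bottle and cup clear. I'll check fingertip depth in the tool frame.

Run:
```python
from h import *
import pickle
f=pickle.load(open('w6.pkl','rb')); T=np.eye(4)
R=Rt.from_euler('xyz',[-3.14,0,.942])
for u,v in ((165,286),(155,290),(168,300),(402,290),(412,292),(398,300)):
    print(u,v,np.round(R.inv().apply(pd(f,u,v)-np.array([.4807,-.0949,.1267]))*1000,1))
quads(f,1,[('timer',[(236,171),(332,165),(333,254),(236,259)],.018)])
```

```text
165 286 [-44.  -10.5  -2.9]
155 290 [-47.  -10.2  -5.4]
168 300 [-42.9  -5.5  -4.5]
402 290 [44.2 -9.6 -4.4]
412 292 [ 46.7 -10.7  -7.7]
398 300 [43.  -5.5 -4.5]
timer [ 0.4798 -0.0929] [(61, 57.6), (62, 57.0), (67, 57.2), (62, 51.8)]
```

Open, the fingertips stand only about 4 mm ahead of the TCP; at 62 mm opening it's about 10 mm, so I'll take TCP z = 0.016 for the timer.

Call:
arm_command(
  targets=[
    [-0.5, -1.5, 20, 0, 0, -1.8],
    [0, 0, 25, 0, 0, 0],
    [0, 0, 20, 0, 0, 0],
    [0, 0, 12, 0, 0, 0],
    [0, 0, 0, 0, 0, 0],
  ],
)

```text
clock: 19.2
position: [0.4849, -0.0952, 0.056]
tool_rot: [3.131, -0.006, 0.968]
force: [0.4, 0.9, 0.8]
grip_width: 0.0854
```

Run:
```python
from h import *
to(.4785,-.094,.016,55.8)
```

```text
clk 19.2 pos [ 0.4849 -0.0952  0.056 ] F [0.4 0.9 0.8] grip 0.0854 need mm [-2.9 -6.4 39.9] deg [ 0.59 -0.33 -0.34] q [ 0.    0.63  0.09  2.09 -0.14  0.42  1.17]
```

Call:
arm_command(
  targets=[
    [-3, -6, 5, 0.6, -0.3, -0.3],
    [0, 0, 12, 0, 0, 0],
    [0, 0, 10, 0, 0, 0],
    [0, 0, 6, 0, 0, 0],
    [0, 0, 0, 0, 0, 0],
  ],
)

```text
clock: 19.7
position: [0.4793, -0.0943, 0.0229]
tool_rot: [3.14, -0.002, 0.973]
force: [-0.9, -0.7, 0.7]
grip_width: 0.0855
```

Run:
```python
from h import *
to(.4785,-.094,.016,55.8)
```

```text
clk 19.7 pos [ 0.4793 -0.0943  0.0229] F [-0.9 -0.7  0.7] grip 0.0855 need mm [-0.2 -0.9  6.9] deg [ 0.12 -0.11 -0.08] q [ 0.02  0.7   0.07  2.1  -0.14  0.35  1.18]
```

Call:
arm_command(
  targets=[
    [0, -1, 4, 0, 0, 0],
    [0, 0, 3, 0, 0, 0],
    [0, 0, 0, 0, 0, 0],
  ],
)

```text
clock: 20.0
position: [0.4786, -0.0938, 0.0155]
tool_rot: [3.139, -0.002, 0.972]
force: [-0.5, -0.5, -0.3]
grip_width: 0.0854
```

Call:
arm_command(
  targets=[
    [0, 0, 0, 0, 0, 0],
    [0, 0, 0, 0, 0, 0],
    [0, 0, 0, 0, 0, 0],
    [0, 0, 0, 0, 0, 0],
    [0, 0, 0, 0, 0, 0],
    [0, 0, 0, 0, 0, 0],
  ],
  grip=60,
  grip_force=30,
)

```text
clock: 20.6
position: [0.4789, -0.0938, 0.0161]
tool_rot: [3.139, -0.002, 0.972]
force: [-0.4, 0.0, -0.7]
grip_width: 0.0653
```

Run:
```python
from h import *
to(.4785,-.094,.016,55.8)
```

```text
clk 20.6 pos [ 0.4789 -0.0938  0.0161] F [-0.4  0.  -0.7] grip 0.0653 need mm [-0.4 -0.2  0.1] deg [ 0.17 -0.13 -0.09] q [ 0.02  0.71  0.07  2.1  -0.14  0.33  1.18]
```

Held at 65 mm, so the jaws are across the timer's 66 mm sides. Lifting clear of the bottle.

Call:
arm_command(
  targets=[
    [0, 0, -10, 0, 0, 0],
    [0, 0, -25, 0, 0, 0],
    [0, 0, -30, 0, 0, 0],
    [0, 0, -30, 0, 0, 0],
    [0, 0, -30, 0, 0, 0],
    [0, 0, -25, 0, 0, 0],
    [0, 0, 0, 0, 0, 0],
  ],
)

```text
clock: 21.3
position: [0.4772, -0.094, 0.1753]
tool_rot: [3.139, -0.003, 0.971]
force: [0.3, -0.4, -1.8]
grip_width: 0.0653
```

Run:
```python
from h import *
to(.611,.0815,.17,55.8)
```

```text
clk 21.3 pos [ 0.4772 -0.094   0.1753] F [ 0.3 -0.4 -1.8] grip 0.0653 need mm [220.4  11.4   5.8] deg [ 0.12 -0.14 -0.14] q [-0.04  0.41  0.15  2.04 -0.1   0.7   1.14]
```

Call:
arm_command(
  targets=[
    [20, 1, 0, 0, 0, 0],
    [35, 2, 0, 0, 0, 0],
    [40, 2, 0, 0, 0, 0],
    [40, 2, 0, 0, 0, 0],
    [40, 2, 0, 0, 0, 0],
    [30, 2, 0, 0, 0, 0],
    [12, 0, 0, 0, 0, 0],
    [0, 0, 0, 0, 0, 0],
  ],
)

```text
clock: 22.1
position: [0.6112, 0.0844, 0.1772]
tool_rot: [3.14, -0.002, 0.968]
force: [-0.4, -0.1, -0.9]
grip_width: 0.0653
```

Call:
arm_command(
  targets=[
    [0, 0, 0, 0, 0, 5],
    [0, 0, 0, 0, 0, 8],
    [0, 0, 0, 0, 0, 8],
    [0, 0, 0, 0, 0, 8],
    [0, 0, 0, 0, 0, 8],
    [0, 0, 0, 0, 0, 4],
    [0, 0, 0, 0, 0, 0],
  ],
)

```text
clock: 22.8
position: [0.6054, 0.0739, 0.177]
tool_rot: [3.14, 0.002, 0.214]
force: [-0.4, -0.0, -1.3]
grip_width: 0.0656
```

Run:
```python
from h import *
to(.611,.0815,.018,14.3)
f=grab('wrist'); save(f,'w7.png',k=1.2)
import pickle; pickle.dump(f,open('w7.pkl','wb'))
```

```text
clk 22.8 pos [0.6054 0.0739 0.177 ] F [-0.4 -0.  -1.3] grip 0.0656 need mm [  7.5  -6.5 159. ] deg [ 0.09  0.14 -2.02] q [-0.45  0.61  0.34  1.72 -0.25  0.86  0.22]
```

View pics/w7.png

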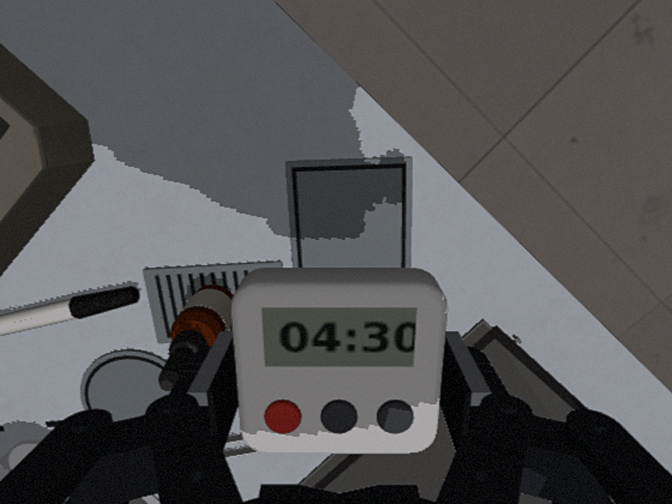

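The timer sits square in the jaws. I'll check its offset in the tool, then lower it.

Call:
arm_command(
  targets=[
    [7, -6, 15, 0, 0, -2],
    [0, 0, 25, 0, 0, 0],
    [0, 0, 25, 0, 0, 0],
    [0, 0, 20, 0, 0, 0],
    [0, 0, 15, 0, 0, 0],
    [0, 0, 0, 0, 0, 0],
  ],
)

```text
clock: 23.45
position: [0.6105, 0.0811, 0.0699]
tool_rot: [-3.141, 0.003, 0.271]
force: [0.2, -0.7, -1.1]
grip_width: 0.0654
```

Run:
```python
from h import *
import pickle
f=pickle.load(open('w7.pkl','rb'))
quads(f,1.2,[('timer',[(236,268),(444,268),(440,451),(239,453)],.177+.004),('sq',[(287,161),(411,156)],.003)])
to(.611,.0815,.018,14.3)
```

```text
timer [0.6054 0.0767] [(61, 12.3), (66, 15.3), (68, 13.1), (67, 9.0)]
sq [0.6017 0.1225] [(82, 14.6), (82, 14.6)]
clk 23.4 pos [0.6105 0.0811 0.0699] F [ 0.2 -0.7 -1.1] grip 0.0654 need mm [ 0.7 -0.2 51.9] deg [-0.03  0.16  1.23] q [-0.41  0.76  0.27  1.75 -0.3   0.67  0.3 ]
```

Call:
arm_command(
  targets=[
    [0.7, 1, 15, 0, 0, 1],
    [0, 0, 15, 0, 0, 0],
    [0, 0, 10, 0, 0, 0],
    [0, 0, 5, 0, 0, 0],
    [0, 0, 0, 0, 0, 0],
  ],
)

```text
clock: 23.95
position: [0.6123, 0.0804, 0.0221]
tool_rot: [-3.141, 0.001, 0.255]
force: [0.4, -0.9, -1.5]
grip_width: 0.0652
```

Run:
```python
from h import *
to(.611,.080,.0165,14.3)
```

```text
clk 23.9 pos [0.6123 0.0804 0.0221] F [ 0.4 -0.9 -1.5] grip 0.0652 need mm [-1.3  0.1  5.6] deg [-0.04  0.07  0.29] q [-0.39  0.83  0.24  1.76 -0.32  0.59  0.3 ]
```

Call:
arm_command(
  targets=[
    [-1.3, 0, 3, 0, 0, 0],
    [0, 0, 2, 0, 0, 0],
    [0, 0, 0, 0, 0, 0],
  ],
)

```text
clock: 24.25
position: [0.6114, 0.0802, 0.0176]
tool_rot: [-3.141, -0.0, 0.255]
force: [0.3, -0.0, -0.0]
grip_width: 0.0651
```

Run:
```python
from h import *
to(.611,.080,.016,14.3)
```

```text
clk 24.2 pos [0.6114 0.0802 0.0176] F [ 0.3 -0.  -0. ] grip 0.0651 need mm [-0.5  0.   1.6] deg [-0.03 -0.    0.31] q [-0.38  0.84  0.24  1.76 -0.32  0.58  0.3 ]
```

Call:
arm_command(
  targets=[
    [0, 0, 1.5, 0, 0, 0],
    [0, 0, 0, 0, 0, 0],
  ],
)

```text
clock: 24.45
position: [0.6118, 0.0803, 0.0166]
tool_rot: [-3.141, -0.001, 0.255]
force: [-0.2, 0.4, -0.4]
grip_width: 0.065
```

Call:
arm_command(
  targets=[
    [0, 0, 0, 0, 0, 0],
    [0, 0, 0, 0, 0, 0],
    [0, 0, 0, 0, 0, 0],
    [0, 0, 0, 0, 0, 0],
    [0, 0, 0, 0, 0, 0],
  ],
  grip=100,
)

```text
clock: 24.95
position: [0.6122, 0.0804, 0.0171]
tool_rot: [-3.141, -0.002, 0.255]
force: [-0.6, 0.4, 0.3]
grip_width: 0.0856
```

Call:
arm_command(
  targets=[
    [0, 0, -8, 0, 0, 0],
    [0, 0, -25, 0, 0, 0],
    [0, 0, -40, 0, 0, 0],
    [0, 0, -45, 0, 0, 0],
    [0, 0, -45, 0, 0, 0],
    [0, 0, -40, 0, 0, 0],
    [0, 0, -30, 0, 0, 0],
    [0, 0, 0, 0, 0, 0],
  ],
)

```text
clock: 25.75
position: [0.6108, 0.0792, 0.2628]
tool_rot: [-3.141, -0.002, 0.254]
force: [-0.2, 1.2, -0.3]
grip_width: 0.0853
```

Run:
```python
from h import *
to(.402,-.1765,.25,-39)
```

```text
clk 25.8 pos [0.6108 0.0792 0.2628] F [-0.2  1.2 -0.3] grip 0.0853 need mm [-266.2  195.1   12.2] deg [-0.09 -0.07 53.53] q [-0.48  0.52  0.37  1.63 -0.21  1.04  0.21]
```

Call:
arm_command(
  targets=[
    [0, 0, 0, 0, 0, 7],
    [0, 0, 0, 0, 0, 8.5],
    [0, 0, 0, 0, 0, 8.5],
    [0, 0, 0, 0, 0, 8.5],
    [0, 0, 0, 0, 0, 8.5],
    [0, 0, 0, 0, 0, 8.5],
    [0, 0, 0, 0, 0, 5],
    [0, 0, 0, 0, 0, 0],
  ],
)

```text
clock: 26.55
position: [0.6089, 0.0786, 0.264]
tool_rot: [-3.138, 0.0, -0.719]
force: [0.6, 0.3, -0.3]
grip_width: 0.0852
```

Run:
```python
from h import *
to(.402,-.1765,.20,-39)
```

```text
clk 26.6 pos [0.6089 0.0786 0.264 ] F [ 0.6  0.3 -0.3] grip 0.0852 need mm [ 12.3 328.5  62.9] deg [-0.19  0.02 -2.19] q [-0.63  0.56  0.62  1.64 -0.37  1.06 -0.62]
```

Call:
arm_command(
  targets=[
    [1, 25, 0, 0, 0, -2.2],
    [0, 40, 0, 0, 0, 0],
    [0, 45, 0, 0, 0, 0],
    [0, 45, 0, 0, 0, 0],
    [0, 0, 0, 0, 0, 0],
  ],
)

```text
clock: 27.05
position: [0.5077, -0.0456, 0.2621]
tool_rot: [-3.14, 0.001, -0.66]
force: [0.8, 0.1, 0.6]
grip_width: 0.0854
```

Run:
```python
from h import *
to(.402,-.1765,.20,-39)
f=grab('wrist'); save(f,'w8.png',k=1.2)
import pickle; pickle.dump(f,open('w8.pkl','wb'))
```

```text
clk 27.1 pos [ 0.5077 -0.0456  0.2621] F [0.8 0.1 0.6] grip 0.0854 need mm [ -3.2 168.3  61.8] deg [-0.1   0.07  1.2 ] q [-0.52  0.38  0.66  1.91 -0.29  0.94 -0.39]
```

View pics/w8.png

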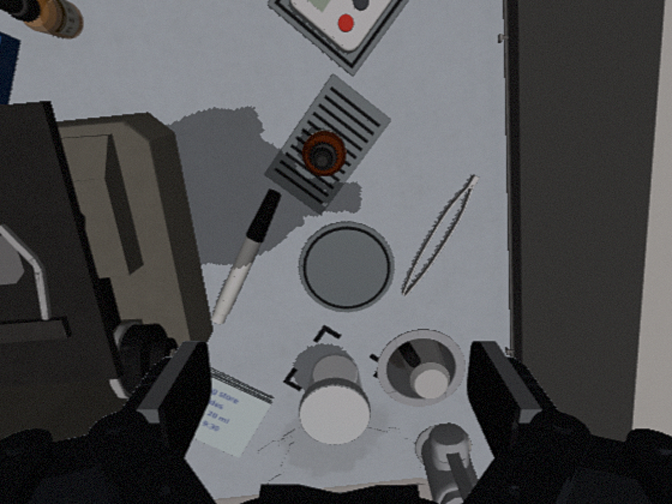

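The round mat is clear at (346,266), spanning 298–394 by 221–311. The cup lid is at (334,413), the bottle at (325,152) on the ribbed mat, and the timer is parallel on the square mat.

Run:
```python
from h import *
import pickle
f=pickle.load(open('w8.pkl','rb'))
quads(f,1.2,[('round',[(298,266),(346,221),(394,266),(346,311)],.003),('cup',[(299,412),(334,379),(370,412),(334,446)],.067),('rib',[(333,74),(390,118),(321,212),(265,174)],.003),('drop',[(325,153)],.055),('droptop',[(324,155)],.1)])
```

```text
round [ 0.4788 -0.0946] [(61, 6.2), (61, 8.5), (63, 8.1), (63, 6.6)]
cup [ 0.4034 -0.1748] [(44, 9.6), (45, 5.5), (47, 11.2), (46, 2.2)]
rib [5.311e-01 4.000e-04] [(58, 16.5), (98, 16.0), (58, 17.3), (99, 15.8)]
drop [ 5.308e-01 -4.000e-04] 
droptop [0.5331 0.0014]
```

Call:
arm_command(
  targets=[
    [-1, 30, 0, 0, 0, 1],
    [-1, 40, 0, 0, 0, 0],
    [-1, 40, 0, 0, 0, 0],
    [0, 38, 0, 0, 0, 0],
    [0, 15, 20, 0, 0, 0],
    [0, 0, 25, 0, 0, 0],
    [0, 0, 15, 0, 0, 0],
    [0, 0, 0, 0, 0, 0],
  ],
)

```text
clock: 27.9
position: [0.4076, -0.1698, 0.2003]
tool_rot: [-3.136, -0.003, -0.648]
force: [0.3, -0.4, -0.3]
grip_width: 0.0855
```

Run:
```python
from h import *
to(.4015,-.177,.052,-39)
```

```text
clk 27.9 pos [ 0.4076 -0.1698  0.2003] F [ 0.3 -0.4 -0.3] grip 0.0855 need mm [ -0.9  10.2 148.2] deg [-0.33 -0.16  1.86] q [-0.25  0.37  0.65  2.14 -0.34  0.73 -0.03]
```

Call:
arm_command(
  targets=[
    [-1, 10, 10, -0.3, 0, 1.8],
    [0, 0, 25, 0, 0, 0],
    [0, 0, 25, 0, 0, 0],
    [0, 0, 25, 0, 0, 0],
    [0, 0, 10, 0, 0, 0],
    [0, 0, 0, 0, 0, 0],
  ],
)

```text
clock: 28.5
position: [0.403, -0.1784, 0.1034]
tool_rot: [-3.141, -0.007, -0.679]
force: [-0.1, 0.5, 1.1]
grip_width: 0.0856
```

Run:
```python
from h import *
to(.4015,-.177,.052,-39)
```

```text
clk 28.5 pos [ 0.403  -0.1784  0.1034] F [-0.1  0.5  1.1] grip 0.0856 need mm [-2.4 -0.1 51.3] deg [-0.06 -0.4   0.09] q [-0.09  0.54  0.48  2.21 -0.53  0.49  0.13]
```

Call:
arm_command(
  targets=[
    [-2, 0, 10, 0, -0.4, 0],
    [0, 0, 15, 0, 0, 0],
    [0, 0, 14, 0, 0, 0],
    [0, 0, 8, 0, 0, 0],
    [0, 0, 0, 0, 0, 0],
  ],
)

```text
clock: 29.0
position: [0.4038, -0.1774, 0.0571]
tool_rot: [-3.138, -0.004, -0.678]
force: [-0.7, 0.4, 0.6]
grip_width: 0.0856
```

Call:
arm_command(
  targets=[
    [0, 0, 0, 0, 0, 0],
    [0, 0, 0, 0, 0, 0],
    [0, 0, 0, 0, 0, 0],
    [0, 0, 0, 0, 0, 0],
    [0, 0, 0, 0, 0, 0],
    [0, 0, 0, 0, 0, 0],
  ],
  grip=60,
  grip_force=25,
)

```text
clock: 29.6
position: [0.4049, -0.1775, 0.0592]
tool_rot: [-3.137, -0.007, -0.678]
force: [0.3, 0.1, 0.2]
grip_width: 0.0611
```

Run:
```python
from h import *
to(.477,-.096,.12,-39)
```

```text
clk 29.6 pos [ 0.4049 -0.1775  0.0592] F [0.3 0.1 0.2] grip 0.0611 need mm [   5.4 -109.   -60.2] deg [-0.29 -0.37  0.16] q [-0.    0.62  0.37  2.22 -0.61  0.39  0.2 ]
```

Call:
arm_command(
  targets=[
    [0, 0, -10, 0, 0, 0],
    [0, 0, -20, 0, 0, 0],
    [0, 0, -25, 0, 0, 0],
    [0, 0, 0, 0, 0, 0],
  ],
)

```text
clock: 30.0
position: [0.4037, -0.1778, 0.1175]
tool_rot: [-3.137, -0.005, -0.679]
force: [0.4, 0.3, -0.4]
grip_width: 0.061
```

Call:
arm_command(
  targets=[
    [2, -20, 0, 0, 0, 0],
    [2, -30, 0, 0, 0, 0],
    [2, -30, 0, 0, 0, 0],
    [0, -20, 0, 0, 0, 0],
    [0, 0, 0, 0, 0, 0],
  ],
)

```text
clock: 30.5
position: [0.4736, -0.1011, 0.1201]
tool_rot: [-3.135, -0.007, -0.681]
force: [0.6, -0.5, -1.2]
grip_width: 0.0612
```

Run:
```python
from h import *
to(.478,-.0947,.064,-39)
```

```text
clk 30.5 pos [ 0.4736 -0.1011  0.1201] F [ 0.6 -0.5 -1.2] grip 0.0612 need mm [-1.  -7.4 56.2] deg [-0.35 -0.38 -0.03] q [-0.31  0.57  0.54  2.1  -0.52  0.6  -0.09]
```

Call:
arm_command(
  targets=[
    [-1, -7, 12, 0, 0, 0],
    [0, 0, 15, 0, 0, 0],
    [0, 0, 12, 0, 0, 0],
    [0, 0, 6, 0, 0, 0],
    [0, 0, 0, 0, 0, 0],
  ],
)

```text
clock: 31.0
position: [0.4763, -0.0954, 0.0715]
tool_rot: [-3.136, -0.006, -0.683]
force: [-0.4, 0.2, 1.3]
grip_width: 0.061
```

Run:
```python
from h import *
to(.478,-.0947,.0625,-39)
```

```text
clk 31.0 pos [ 0.4763 -0.0954  0.0715] F [-0.4  0.2  1.3] grip 0.0610 need mm [ 0.8 -1.5  9. ] deg [-0.29 -0.32 -0.11] q [-0.25  0.65  0.45  2.11 -0.59  0.49 -0.04]
```

Call:
arm_command(
  targets=[
    [0.8, -1.5, 4, 0, 0, 0],
    [0, 0, 3, 0, 0, 0],
    [0, 0, 1.5, 0, 0, 0],
    [0, 0, 0, 0, 0, 0],
  ],
)

```text
clock: 31.4
position: [0.4782, -0.0954, 0.0628]
tool_rot: [-3.136, -0.006, -0.684]
force: [0.4, -0.3, -0.6]
grip_width: 0.0614
```

Run:
```python
from h import *
to(.478,-.0947,.0622,-39)
```

```text
clk 31.4 pos [ 0.4782 -0.0954  0.0628] F [ 0.4 -0.3 -0.6] grip 0.0614 need mm [-0.6 -0.4  0.6] deg [-0.31 -0.36 -0.19] q [-0.24  0.67  0.43  2.11 -0.6   0.48 -0.03]
```

Call:
arm_command(
  targets=[
    [0, 0, 0.8, 0, 0, 0],
    [0, 0, 0, 0, 0, 0],
  ],
)

```text
clock: 31.6
position: [0.4784, -0.0953, 0.0623]
tool_rot: [-3.136, -0.007, -0.684]
force: [-0.3, -0.5, -0.3]
grip_width: 0.0605
```

Call:
arm_command(
  targets=[
    [0, 0, 0, 0, 0, 0],
    [0, 0, 0, 0, 0, 0],
    [0, 0, 0, 0, 0, 0],
    [0, 0, 0, 0, 0, 0],
    [0, 0, 0, 0, 0, 0],
    [0, 0, 0, 0, 0, 0],
  ],
  grip=100,
)

```text
clock: 32.2
position: [0.4786, -0.0953, 0.0627]
tool_rot: [-3.135, -0.007, -0.684]
force: [-0.1, 0.1, -0.2]
grip_width: 0.0854
```

Call:
arm_command(
  targets=[
    [0, 0, -10, 0, 0, 0],
    [0, 0, -25, 0, 0, 0],
    [0, 0, -40, 0, 0, 0],
    [0, 0, -45, 0, 0, 0],
    [0, 0, -45, 0, 0, 0],
    [0, 0, -45, 0, 0, 0],
    [0, 0, -45, 0, 0, 0],
    [0, 0, 0, 0, 0, 0],
  ],
)

```text
clock: 33.0
position: [0.4735, -0.0976, 0.331]
tool_rot: [-3.137, -0.004, -0.689]
force: [0.4, -0.4, -1.2]
grip_width: 0.0852
```

Run:
```python
from h import *
to(.478,-.0947,.0622,-39)
f=grab('wrist'); save(f,'w9.png',k=1.2)
g=grab('top'); save(g,'top9.png',k=1.4)
import pickle; pickle.dump(f,open('w9.pkl','wb'));pickle.dump(g,open('top9.pkl','wb'))
```

```text
clk 33.0 pos [ 0.4735 -0.0976  0.331 ] F [ 0.4 -0.4 -1.2] grip 0.0852 need mm [  0.5  -4.  268.8] deg [-0.24 -0.24 -0.5 ] q [-0.57  0.26  0.81  1.88 -0.22  1.08 -0.36]
```

View pics/w9.png

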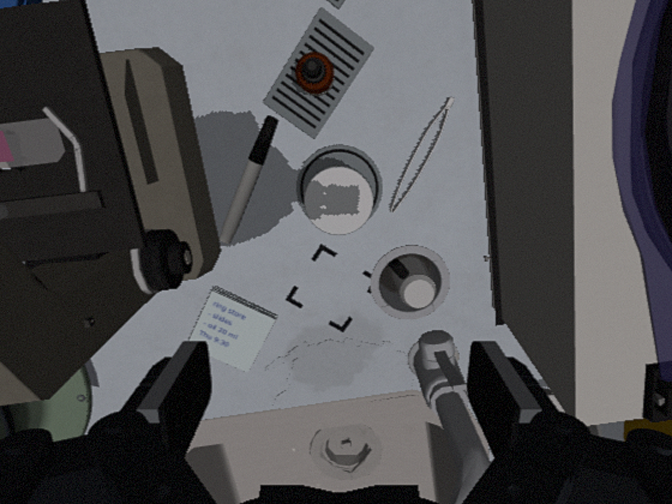

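Cup lid spans about 306–375 by 168–236, and the round mat spans 296–382 with its top edge at 145.

Run:
```python
from h import *
import pickle
f=pickle.load(open('w9.pkl','rb'))
quads(f,1.2,[('roundLR',[(296,187),(382,187)],.003),('roundtop',[(339,145)],.003),('cup',[(306,202),(340,168),(375,202),(340,236)],.07),('rib',[(321,8),(374,45),(319,138),(263,102)],.003),('drop',[(314,75)],.055),('droptop',[(314,68)],.1)])
```

```text
roundLR [ 0.4793 -0.0945] [(87, 50.5), (87, 50.5)]
roundtop [ 0.5057 -0.0624] 
cup [ 0.4782 -0.0971] [(42, 5.2), (43, 6.7), (44, 5.7), (43, 4.5)]
rib [ 5.319e-01 -5.000e-04] [(58, 18.5), (98, 18.5), (63, 18.4), (98, 15.4)]
drop [ 0.5279 -0.0022] 
droptop [ 0.5306 -0.0023]
```

Call:
arm_command(
  targets=[
    [0, 0, -40, 0, 0, 0],
    [0, 0, -45, 0, 0, 0],
    [0, -20, -20, 0, 0, 0],
    [0, -40, 0, 0, 0, 0],
    [0, -40, 0, 0, 0, 0],
    [0, -40, 0, 0, 0, 0],
    [0, 0, 0, 0, 0, 0],
  ],
)

```text
clock: 33.8
position: [0.5608, 0.015, 0.4294]
tool_rot: [3.136, 0.009, -0.692]
force: [0.4, 0.0, -0.3]
grip_width: 0.0855
```

Run:
```python
from h import *
import pickle
to(.478,-.0947,.0622,-39)
f=grab('wrist'); save(f,'w10.png',(160,0,440,300),2); pickle.dump(f,open('w10.pkl','wb'))
```

```text
clk 33.8 pos [0.5608 0.015  0.4294] F [ 0.4  0.  -0.3] grip 0.0855 need mm [  9.7 135.2 367.9] deg [ 0.33  0.54 -0.65] q [-0.68  0.36  0.78  1.52 -0.26  1.38 -0.57]
```

View pics/w10.png

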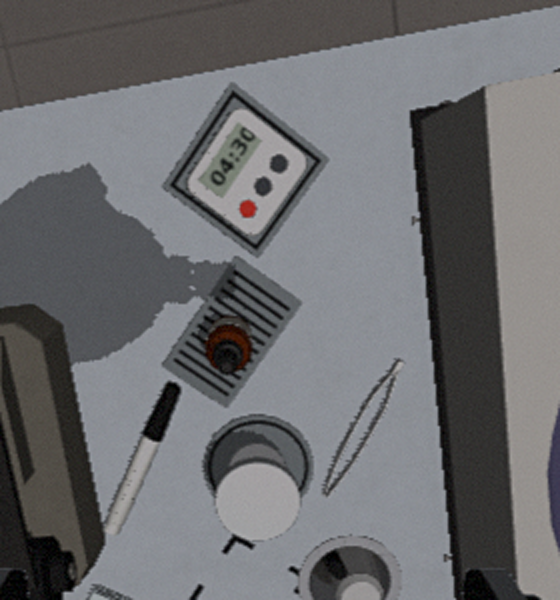

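The timer is centred and parallel on the square mat: mat centre about (245,171), timer about (249,170) in the crop. The bottle and cup stand on their mats, and the pen and forceps look unmoved. The gripper is clear of everything, so I'm handing in.

Run:
```python
from h import *
import pickle
f=pickle.load(open('w10.pkl','rb'))
k=lambda P:[(160+a/2,b/2) for a,b in P]
quads(f,1,[('sq',k([(233,83),(328,160),(257,256),(163,186)]),.003),('timer',k([(238,106),(314,160),(256,237),(188,180)]),.018)])
print(bot.job_done())
```

```text
sq [0.612  0.0809] [(82, 13.7), (82, 13.5), (82, 14.4), (83, 13.5)]
timer [0.6145 0.0797] [(62, 17.1), (64, 12.8), (60, 11.3), (58, 14.0)]
the job is handed in; nothing more can be done
None
```

The cup, dropper bottle and timer are all on their own mats, and the job is handed in at about 34 s of the 88 s allowed; no verdict was reported. I parked the cup on the patch, moved the bottle to the ribbed mat, then the timer to the square mat turned parallel, and last the cup to the round mat.

My last camera checks, good to a few mm:

| Thing | Distance from mat centre | Other |
|---|---|---|
| Cup | about 3 mm | upright |
| Bottle | about 1–5 mm, depending on the view | upright |
| Timer | about 3 mm | face up, sides parallel to within about 3° |

- **Disagreements:** the wrist and top cameras differed by up to about 5 mm on positions. I relied on views showing each thing and its mat in the same picture, and the 12 mm limit leaves room for that.
- **Pen, forceps and forces:** in the last picture the pen and forceps looked unmoved, judged by eye and not measured. Force readings, taken at the end of each move, stayed around 2 N or less, and the open gripper was clear of everything at hand-in.

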